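# Pack the reed maker's bench caddy

### The arm

A 6-joint arm with a two-finger parallel gripper is mounted at the origin on the work surface. World frame = base frame: x ahead of the robot, y to its left, z up, the work surface at z = 0. Lengths are in mm, angles in degrees, forces in N, time in s.
With the tool pointing down it reaches from about 375 to 825 mm from the base axis. Payload 5.5 kg.
Tool frame: the origin (TCP) lies midway between the tips of the shut fingers; the grasp point (between the pads) lies 19 mm behind it (robot.pinch_z is the distance from the TCP to the grasp point, in mm); z points along the fingers, y is the line along which they close (so a half turn about z gives the same grasp; the last joint's range is limited). The gripper opens to 85 mm and grips with 20 to 120 N. Pads are 22 mm wide; open, the fingers measure 114 mm over their backs; the gripper's body (76 mm by 85 mm) begins 54 mm behind the grasp point. The pads swing forward as they close: fully open they stand 13 mm farther back than shut.
Start: joints at [64.687, 17.962, -2.699, 69.339, 0, 90], TCP at [256.537, 542.387, 231.299] pointing down, gripper open.
Joint ranges: [-152.73, 152.73], [-39.44, 99.34], [-58.76, 71.6], [-118.89, 123.64], [-81.53, 83.1], [-180, 180]. Speed limits (degrees/s): [136.94, 136.94, 172.46, 180, 180, 180].

### API

Orientations are given as a 3x3 rotation matrix whose columns are the frame's x, y, z axes.
In Python, from rig import telemetry, vision, sign_off, robot gives the robot as it stands.
- The arm moves only by the tool drive_tool, never from a script. Its argument "deltas" is a list of rows, each an object of numbers: "tx", "ty", "tz": the shift along the tool's x, y, z in m; "ax", "ay", "az": the turn, a rotation vector about the tool's x, y, z in degrees; "hand": the opening, from -1 (shut) to 1 (fully open). A call has 1 to 5 rows; each row is the pose to reach, as a shift and turn from the pose commanded when the call began, along the tool's axes at that moment; what a row does not reach only later rows make up. A row lasts 1/8 s, in which the tool goes at most 62.5 mm and 10.7 degrees, less where a joint would pass 70% of its speed; a pose out of reach is approached as far as the arm can. A call with a gripper value outside its range is refused whole. The fingers move at their own pace and stop on an object; "grip_force" is the grip in N (left out, the last holds). Time passes only in rows, so rows that repeat a pose let the fingers close. It gives the time, the measured TCP pose, the force, the opening and the grip force at its end, in the units of the state.
- telemetry.sense(): the state, without advancing time (a new reading comes with each control period).
- vision.snapshot(name): name is "side" or "top" or "wrist"; returns (picture, depth): 400x640x3 uint8, red, green, blue; 400x640 float32, mm along the optical axis (not along the pixel's ray), 0 where there is no reading.
- vision.camera_params(name): a dict with "fx", "fy", "cx", "cy" (pixels), "view" (4x4, takes a point from world to camera coordinates); the wrist camera has in their place "hand_eye" (4x4, takes a point from camera to tool coordinates, whose origin is the TCP and whose axes are the flange's). Camera axes: x right, y up, looking along -z (the intrinsics and any distortion apply to the point x, -y, -z); pixel columns grow to the right and rows downward; lengths in mm; the calibration is good to about 2 mm. A picture is of the moment at which its call begins: read the wrist's pose just before it. camera_params takes no time and is no camera call.
- sign_off(): hands the job in; it is judged then, once.
The state is a dict: "clock": time; "q": joint angles; "qvel": joint speeds; "effort": joint torques, N m; "ee_pos": TCP position; "ee_rot": TCP orientation; "ft_force": force on the tool from outside, world axes, zero at the start; "moment": the same for the moment, N m; "finger_gap": finger opening in mm; "finger_force": force on a finger pad.
Only numpy, scipy, OpenCV 4.12 (cv2) and the standard library are available. Lean on these libraries where they do the work, as an engineer would, in place of code of your own. Each camera call takes 0.05 s, during which the arm holds its last target. There are 200 camera calls.

### The job

Pack the wooden caddy for the reed bench: stand the yellow glue bottle with the red spout on the yellow pad, the brown bottle with the white cap on the white pad, the green tin on the green pad and the blue case on the blue pad, each upright and fully down in its own pocket. Tip nothing over on the way, and leave the two look-alikes, the yellow bottle with the black spout and the brown bottle with the black cap, standing where they are.

Things in the scene. Friction and masses are not known exactly. Their poses are not given: they have to be found in the camera images.
- glue: small glue bottle: yellow round body 42 mm in diameter, straight up to 65 mm, then a sloping shoulder and a slim red spout cap (18 mm wide at its foot) up to 105 mm. About 70 g. Origin: centre of its underside; z up along its axis.
- lacquer: small dark brown round bottle 42 mm in diameter, straight up to 58 mm, then a shoulder and a round white screw cap 27 mm wide up to 85 mm. About 100 g. Origin: centre of its underside; z up along its axis.
- tin: green round tin, 44 mm in diameter, 62 mm high, straight sides. About 90 g. Origin: centre of its underside; z up along its axis.
- case: blue square case, 42 x 42 mm, 58 mm high, with a small round blue lid button (30 mm wide) on top up to 66 mm. About 80 g. Origin: centre of its underside; x and y square to its upright sides, z up.
- glue_other: small glue bottle: yellow round body 42 mm in diameter, straight up to 65 mm, then a sloping shoulder and a slim black spout cap (18 mm wide at its foot) up to 105 mm. Does not belong in the caddy: leave it standing where it is. Origin: centre of its underside; z up along its axis.
- lacquer_other: small dark brown round bottle 42 mm in diameter, straight up to 58 mm, then a shoulder and a round black screw cap 27 mm wide up to 85 mm. Does not belong in the caddy: leave it standing where it is. Origin: centre of its underside; z up along its axis.
- liner_yellow: yellow pad, 62 x 62 x 2 mm, fixed on the floor of one pocket of the fixed dark wooden caddy. Origin: centre of its underside, 6 mm above the bench; x, y square to the walls. Pocket: 63 mm square inside, walls up to 30 mm above the bench (22 above the pad). Caddy: 157 mm square, 2 x 2 pockets 78 mm apart between centres, outer walls 8, dividers 15 mm thick; pads change places.
- liner_white: white pad, 62 x 62 x 2 mm, fixed on the floor of one pocket of the fixed dark wooden caddy. Origin: centre of its underside, 6 mm above the bench; x, y square to the walls. Pocket: 63 mm square inside, walls up to 30 mm above the bench (22 above the pad). Caddy: 157 mm square, 2 x 2 pockets 78 mm apart between centres, outer walls 8, dividers 15 mm thick; pads change places.
- liner_green: green pad, 62 x 62 x 2 mm, fixed on the floor of one pocket of the fixed dark wooden caddy. Origin: centre of its underside, 6 mm above the bench; x, y square to the walls. Pocket: 63 mm square inside, walls up to 30 mm above the bench (22 above the pad). Caddy: 157 mm square, 2 x 2 pockets 78 mm apart between centres, outer walls 8, dividers 15 mm thick; pads change places.
- liner_blue: blue pad, 62 x 62 x 2 mm, fixed on the floor of one pocket of the fixed dark wooden caddy. Origin: centre of its underside, 6 mm above the bench; x, y square to the walls. Pocket: 63 mm square inside, walls up to 30 mm above the bench (22 above the pad). Caddy: 157 mm square, 2 x 2 pockets 78 mm apart between centres, outer walls 8, dividers 15 mm thick; pads change places.
Not all that is in view belongs to the job. Leave any pink look-alike of the lacquer alone.

How it is judged:
By the outcome, as a careful person would: the job done as asked, in the order asked, and still so for the second after the job is handed in, with the robot touching nothing.
It also fails if it takes over 112 s, if anything falls off the work surface, if the arm or the gripper's body presses on something with over 40 N, if the wrist force passes 120 N, or if a joint passes its speed limit or range.

## Working session

There is one attempt and no reset: what is moved stays moved. The work goes in short steps, Python scripts to look and compute and a tool call to move; the robot and the scene stay as the last step left them, time stands still between calls to the robot, and variables do not carry over. Pictures are saved under pics/ and viewed, at most 16 in all, crops included, and the job is handed in when it is done.

Besides the shell and the picture viewer there is one more tool, called after "Call:" as name(argument=value, ...), one argument or row to a line, values as JSON. drive_tool: Moves the arm, as the interface text tells. Its arguments: {"type":"object","properties":{"deltas":{"type":"array"},"grip_force":{"type":"number"}},"required":["deltas"]}

```bash
ls; mkdir -p pics; python3 - <<'E'
from rig import telemetry, vision, robot
import cv2, numpy as np
s=telemetry.sense(); print(s['clock'],s['ee_pos'],np.round(s['ee_rot'],3).tolist(),s['finger_gap'],s['ft_force'],robot.pinch_z)
for n in ('top','side'):
    p,d=vision.snapshot(n); cv2.imwrite(f'pics/{n}0.png',p[:,:,::-1]); np.save(f'{n}0.npy',d); np.save(f'{n}0p.npy',p)
    print(n,{k:np.round(v,3).tolist() for k,v in vision.camera_params(n).items()})
print({k:np.round(v,3).tolist() for k,v in vision.camera_params('wrist').items()})
E
```

```text
pics
0.0 [256.30712303 541.8890828  230.44828026] [[-0.904, 0.428, -0.001], [0.428, 0.904, -0.001], [0.0, -0.002, -1.0]] 85.4995258129042 [ 0.3389724  -0.69078373 -0.07690557] 18.700000000000003
top {'fx': 451.452, 'fy': 451.452, 'cx': 322.811, 'cy': 205.512, 'view': [[-0.101, -0.995, 0.004, 82.765], [0.974, -0.098, 0.203, -523.392], [-0.202, 0.025, 0.979, -1026.575], [0.0, 0.0, 0.0, 1.0]]}
side {'fx': 393.292, 'fy': 393.292, 'cx': 314.088, 'cy': 201.341, 'view': [[0.784, -0.621, -0.01, -398.918], [0.381, 0.468, 0.797, -253.488], [-0.49, -0.629, 0.603, -881.791], [0.0, 0.0, 0.0, 1.0]]}
{'fx': 338.982, 'fy': 338.982, 'cx': 322.968, 'cy': 202.741, 'hand_eye': [[-0.001, 0.956, 0.295, 76.107], [1.0, 0.0, 0.001, 0.644], [0.001, 0.295, -0.956, -142.099], [0.0, 0.0, 0.0, 1.0]]}
```

View pics/top0.png

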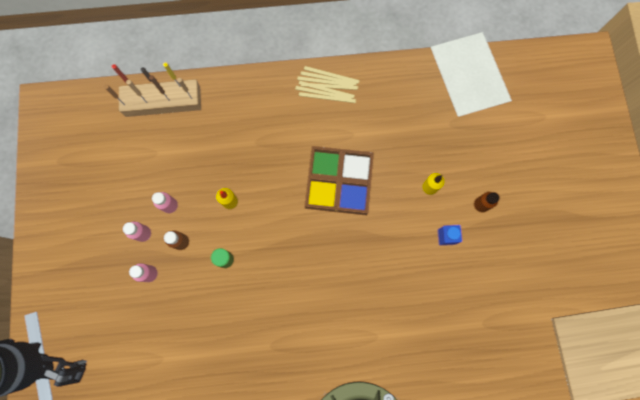

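View pics/side0.png

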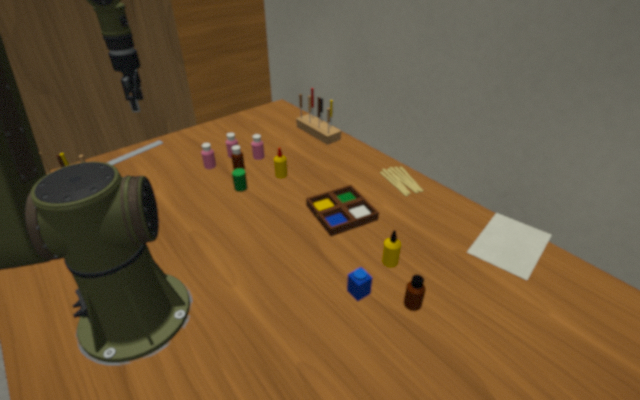

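Top view: the glue with the red spout is at (226,198) and its black-spout look-alike at (433,183). The lacquer with the white cap and brown body is at (175,240), and the black-cap one is at (487,201). The pink ones are at (163,201), (135,231) and (142,272). The tin is at (221,258) and the case at (450,235). The pads are green (326,164), white (357,166), yellow (322,194) and blue (354,197). I'll confirm these in an enlarged crop.

```bash
cat > h.py <<'E'
from rig import telemetry, vision, robot
import cv2, numpy as np
np.set_printoptions(suppress=True, precision=1)
def cam(n, s=None):
    c=vision.camera_params(n)
    if n=='wrist':
        T=np.eye(4); T[:3,:3]=s['ee_rot']; T[:3,3]=s['ee_pos']; return c, T@np.array(c['hand_eye'])
    return c, np.linalg.inv(np.array(c['view']))
def ray(n,u,v,s=None):
    c,W=cam(n,s); d=W[:3,:3]@np.array([(u-c['cx'])/c['fx'],-(v-c['cy'])/c['fy'],-1]); return W[:3,3],d
def at_z(n,u,v,z,s=None):
    o,d=ray(n,u,v,s); return o+d*(z-o[2])/d[2]
def at_d(n,u,v,dep,s=None):
    o,d=ray(n,u,v,s); return o+d*dep
def pix(n,P,s=None):
    c,W=cam(n,s); p=np.linalg.inv(W)@np.append(P,1); return np.array([c['cx']+c['fx']*p[0]/-p[2], c['cy']+c['fy']*p[1]/p[2]])
def cloud(n,dep,s=None):
    c,W=cam(n,s); v,u=np.mgrid[:400,:640]; r=np.stack([(u-c['cx'])/c['fx'],-(v-c['cy'])/c['fy'],-np.ones(u.shape)],-1)
    return (r*dep[...,None])@W[:3,:3].T+W[:3,3]
E
python3 - <<'E'
from h import *
p=np.load('top0p.npy')[:,:,::-1]; d=np.load('top0.npy')
a=cv2.resize(p[180:290,115:255],None,fx=5,fy=5,interpolation=cv2.INTER_CUBIC)[:300*2]
cv2.imwrite('pics/c1.png',a)
b=cv2.resize(p[140:260,300:510],None,fx=3.8,fy=3.8,interpolation=cv2.INTER_CUBIC); cv2.imwrite('pics/c2.png',b)
C=cloud('top',d)
for n,u,v,z in [('glue',226,198,90),('lac',173,238,85),('tin',221,257,62),('case',452,233,66),('gl_o',434,183,80),('la_o',491,199,85),('G',326,164,8),('W',357,166,8),('Y',322,194,8),('B',354,197,8)]:
    print(n,C[v,u],at_z('top',u,v,z))
# cluster above table near work
from scipy import ndimage
m=(C[...,2]>25)&(C[...,0]>250)&(d>0); m[:130]=0; m[300:]=0
l,k=ndimage.label(m)
for i in range(1,k+1):
    q=C[l==i]
    if len(q)>40: print(len(q),np.median(np.argwhere(l==i),0)[::-1],q.min(0),q.max(0))
print('table',C[330,200],C[300,500],C[120,250])
E
```

```text
glue [565.9 255.3  72.8] [561.6 252.   90. ]
lac [481.4 378.6  85.1] [481.4 378.6  85. ]
tin [429.9 277.2  60.7] [429.7 276.9  62. ]
case [ 431.1 -264.    65.2] [ 431.  -263.8   66. ]
gl_o [ 552.4 -237.4   75.4] [ 551.3 -236.1   80. ]
la_o [ 498.6 -360.8   86.1] [ 498.8 -361.2   85. ]
G [645.5   9.6   6.2] [644.9   9.7   8. ]
W [631.7 -68.2   8.3] [631.8 -68.2   8. ]
Y [567.5  27.7  10.1] [568.   27.7   8. ]
B [552.5 -51.4   7.1] [552.3 -51.3   8. ]
1448 [339. 179.] [ 504.8 -109.8   25.1] [689.1  75.   35.9]
313 [434. 183.] [ 539.8 -265.2   25.4] [ 579.4 -223.9  108.4]
305 [226. 197.] [553.1 239.8  25.7] [593.  280.2 108.4]
334 [487. 200.] [ 482.7 -385.2   25.2] [ 523.4 -346.    91.7]
332 [163. 201.] [558.9 390.7  25.4] [600.4 432.   89.6]
353 [135. 230.] [493.9 458.5  25.3] [534.1 498.8  90.4]
393 [450. 234.] [ 409.3 -288.    25.1] [ 452.9 -243.9   72.6]
322 [175. 239.] [463.5 365.2  26.1] [503.1 406.4  88.6]
334 [221.  257.5] [408.6 258.8  25.4] [451.4 302.2  68.2]
356 [142. 272.] [394.1 444.8  25.2] [435.1 483.8  89.4]
table [268.8 349.5  -1.6] [ 265.5 -374.9   -3.7] [787.2 195.1  -2.2]
```

View pics/c1.png

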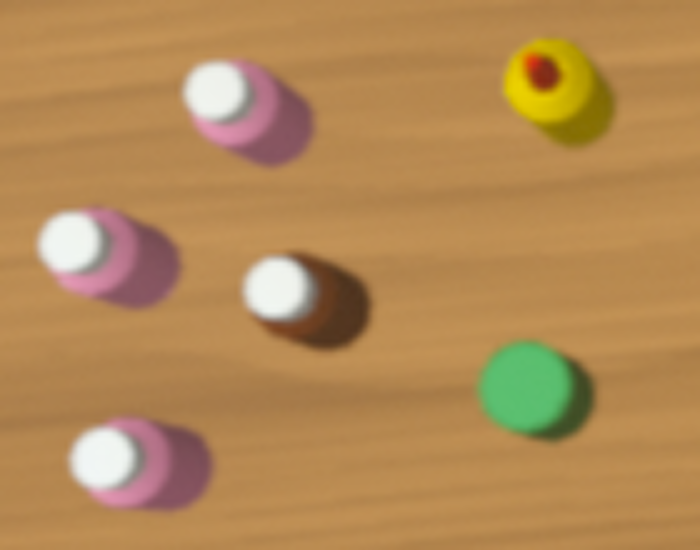

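View pics/c2.png

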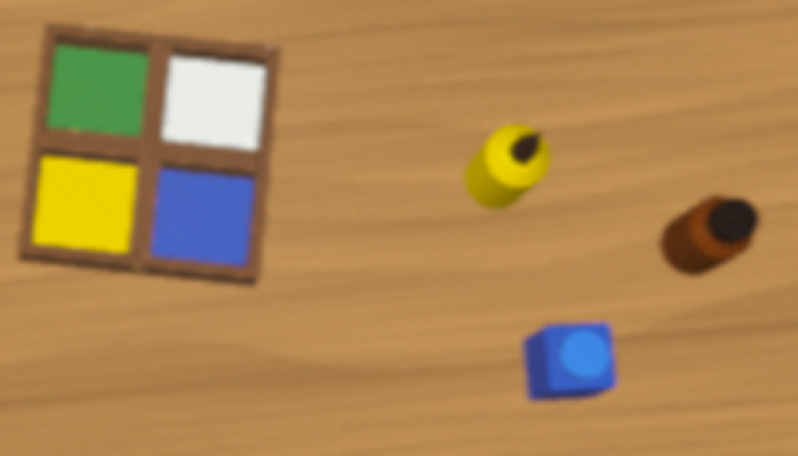

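The crops confirm the targets: red spout on yellow at crop 1 (545,72), white cap on brown at (278,289), and tin at (525,387). The pads, case and black-capped look-alikes are clear in crop 2. Next I refine the positions.

```bash
python3 - <<'E'
from h import *
T=lambda u,v,z:at_z('top',u,v,z)
print('lac',T(170.3,237.5,85)); print('tin',T(219.7,257.1,62)); print('glue spout foot',T(223.5,194.5,88))
q=[(541,326),(609,323),(615,388),(549,396)]
Q=np.array([T(300+x/3.8-.4,140+y/3.8-.4,58) for x,y in q]); print('case',Q.mean(0)); 
for i in range(4):
    e=Q[(i+1)%4]-Q[i]; print(np.hypot(*e[:2]),np.degrees(np.arctan2(e[1],e[0])))
P={n:T(300+x/3.8-.4,140+y/3.8-.4,8) for n,x,y in [('G',98,90),('W',214,103),('Y',85,204),('B',204,217)]}
for n in P: print(n,P[n])
for a,b in ['GW','YB','GY','WB']:
    e=P[b]-P[a]; print(a,b,np.hypot(*e[:2]),np.degrees(np.arctan2(e[1],e[0])))
c=sum(P.values())/4; print('caddy',c)
E
```

```text
lac [483.2 384.7  85. ]
tin [429.8 279.9  62. ]
glue spout foot [571.  257.6  88. ]
case [ 430.  -265.5   58. ]
42.50760859080625 -93.20255206607722
40.6497312311483 175.9061140865895
41.371200113306124 91.12245241001352
43.76919406930306 -2.3884698530968085
G [647.  11.   8.]
W [630.2 -65.2   8. ]
Y [569.8  27.6   8. ]
B [553.2 -49.6   8. ]
G W 78.08913288471717 -102.3736084645976
Y B 78.9723155035689 -102.13405372125244
G Y 78.89421523831291 167.8971819000181
W B 78.57317937315169 168.54184210947787
caddy [600.  -19.1   8. ]
```

Call:
drive_tool(
  deltas=[
    {"tx": -0.03,"ty": -0.01,"tz": 0.003},
    {"tx": -0.085,"ty": -0.025,"tz": 0.009,"az": -4},
    {"tx": -0.14,"ty": -0.042,"tz": 0.015,"az": -8},
    {"tx": -0.2,"ty": -0.06,"tz": 0.021,"az": -13.3},
    {"tx": -0.25,"ty": -0.075,"tz": 0.026,"az": -13.3,"hand": 0.9},
  ],
  grip_force=30,
)

```text
validation failed for argument at $.de...
```

```bash
cat >> h.py <<'E'
def yaw(s): y=np.array(s['ee_rot'])[:,1]; return np.degrees(np.arctan2(y[1],y[0]))
def D(x,y,z,yw=None,s=None):
    s=s or telemetry.sense(); a=yaw(s); r=np.radians(a); d=np.array([x,y,z])-s['ee_pos']
    print('t',round(s['clock'],2),'pos',s['ee_pos'],'yaw',round(a,1),'gap',round(s['finger_gap'],1),'ft',s['ft_force'],'q6',round(s['q'][5]))
    print('  tx %.1f ty %.1f tz %.1f az %.1f'%(-np.sin(r)*d[0]+np.cos(r)*d[1],np.cos(r)*d[0]+np.sin(r)*d[1],-d[2],0 if yw is None else a-yw))
E
python3 -c "
from h import *
D(572,259,190,78)"
```

```text
t 0.1 pos [256.3 541.9 230.5] yaw 64.7 gap 85.6 ft [ 0.6 -0.4 -0.2] q6 90
  tx -406.3 ty -120.8 tz 40.5 az -13.3
```

Call:
drive_tool(
  deltas=[
    {"tx": -0.03,"ty": -0.01,"tz": 0.003,"ax": 0,"ay": 0,"az": 0,"hand": 1},
    {"tx": -0.085,"ty": -0.025,"tz": 0.009,"ax": 0,"ay": 0,"az": -4,"hand": 1},
    {"tx": -0.14,"ty": -0.042,"tz": 0.015,"ax": 0,"ay": 0,"az": -8,"hand": 1},
    {"tx": -0.2,"ty": -0.06,"tz": 0.021,"ax": 0,"ay": 0,"az": -13.3,"hand": 1},
    {"tx": -0.25,"ty": -0.075,"tz": 0.026,"ax": 0,"ay": 0,"az": -13.3,"hand": 1},
  ],
  grip_force=30,
)

```text
clock: 0.72
ee_pos: [451.6, 365.8, 204.7]
ee_rot: [[-0.978, 0.208, -0.0], [0.208, 0.978, -0.001], [0.0, -0.001, -1.0]]
ft_force: [0.3, 0.3, 0.3]
finger_gap: 85.5
finger_force: 0.0
```

```bash
python3 -c "
from h import *
D(572,259,190,78)"
```

```text
t 0.72 pos [451.6 365.8 204.7] yaw 78.0 gap 85.5 ft [0.3 0.3 0.3] q6 51
  tx -140.0 ty -79.5 tz 14.7 az 0.0
```

Call:
drive_tool(
  deltas=[
    {"tx": -0.05,"ty": -0.028,"tz": 0.005,"ax": 0,"ay": 0,"az": 0,"hand": 0.7},
    {"tx": -0.1,"ty": -0.057,"tz": 0.01,"ax": 0,"ay": 0,"az": 0,"hand": 0.7},
    {"tx": -0.14,"ty": -0.08,"tz": 0.015,"ax": 0,"ay": 0,"az": 0,"hand": 0.7},
    {"tx": -0.14,"ty": -0.08,"tz": 0.015,"ax": 0,"ay": 0,"az": 0,"hand": 0.7},
  ],
)

```text
clock: 1.23
ee_pos: [572.3, 257.6, 189.0]
ee_rot: [[-0.977, 0.213, -0.001], [0.213, 0.977, -0.001], [0.001, -0.001, -1.0]]
ft_force: [-1.0, 0.9, 0.8]
finger_gap: 72.2
finger_force: 0.0
```

```bash
python3 - <<'E'
from h import *
s=telemetry.sense(); D(572,259,40,78,s)
p,d=vision.snapshot('wrist'); cv2.imwrite('pics/w1.png',p[:,:,::-1])
C=cloud('wrist',d,s)
m=(C[...,2]>25)&(C[...,2]<64)&(d>0)&(np.hypot(C[...,0]-572,C[...,1]-259)<40); print(m.sum(),C[m].min(0),C[m].max(0))
m=(C[...,2]>85)&(C[...,2]<110)&(d>0)&(np.hypot(C[...,0]-572,C[...,1]-259)<30); print(m.sum(),C[m].mean(0))
print(pix('wrist',(572,259,65),s))
E
```

```text
t 1.23 pos [572.3 257.6 189. ] yaw 77.7 gap 72.2 ft [-1.   0.9  0.8] q6 37
  tx 0.6 ty 1.3 tz 149.0 az -0.3
385 [551.3 240.7  25.2] [592.1 281.8  64. ]
349 [569.5 261.6  96.7]
[324.1 195. ]
```

View pics/w1.png

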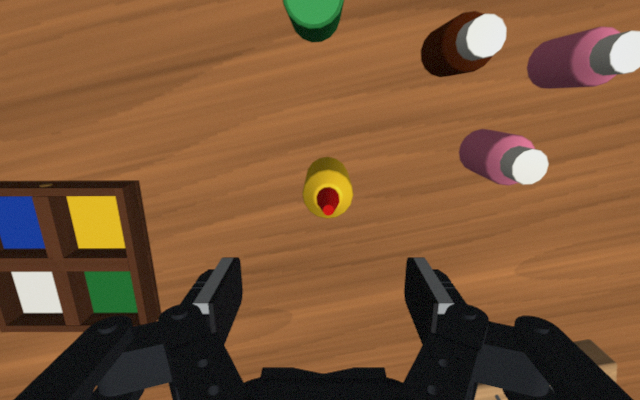

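The red-spout glue is at (328,193) in the wrist view, nothing is near it, and the cloud puts its centre at about (571.5,261). I'll go down and grip.

Call:
drive_tool(
  deltas=[
    {"tx": 0.0015,"ty": 0.003,"tz": 0.04,"ax": 0,"ay": 0,"az": 0,"hand": 0.7},
    {"tx": 0.0015,"ty": 0.003,"tz": 0.085,"ax": 0,"ay": 0,"az": 0,"hand": 0.7},
    {"tx": 0.0015,"ty": 0.003,"tz": 0.125,"ax": 0,"ay": 0,"az": 0,"hand": 0.7},
    {"tx": 0.0015,"ty": 0.003,"tz": 0.152,"ax": 0,"ay": 0,"az": 0,"hand": 0.7},
    {"tx": 0.0015,"ty": 0.003,"tz": 0.152,"ax": 0,"ay": 0,"az": 0,"hand": 0.3},
  ],
)

```text
clock: 1.9
ee_pos: [566.8, 263.6, 36.0]
ee_rot: [[-0.978, 0.206, -0.005], [0.206, 0.978, -0.002], [0.004, -0.003, -1.0]]
ft_force: [-0.5, 0.1, -0.6]
finger_gap: 56.3
finger_force: 0.0
```

Call:
drive_tool(
  deltas=[
    {"tx": 0,"ty": 0,"tz": 0,"ax": 0,"ay": 0,"az": 0,"hand": 0.1},
    {"tx": 0,"ty": 0,"tz": 0,"ax": 0,"ay": 0,"az": 0,"hand": -0.2},
    {"tx": 0,"ty": 0,"tz": 0,"ax": 0,"ay": 0,"az": 0,"hand": -0.5},
    {"tx": 0,"ty": 0,"tz": 0,"ax": 0,"ay": 0,"az": 0,"hand": -0.5},
  ],
  grip_force=30,
)

```text
clock: 2.4
ee_pos: [571.1, 264.3, 40.1]
ee_rot: [[-0.978, 0.208, 0.003], [0.208, 0.978, 0.002], [-0.002, 0.002, -1.0]]
ft_force: [-1.4, 0.0, 6.0]
finger_gap: 41.0
finger_force: 30.8
```

Call:
drive_tool(
  deltas=[
    {"tx": 0,"ty": 0,"tz": 0,"ax": 0,"ay": 0,"az": 0,"hand": -0.5},
    {"tx": 0,"ty": 0,"tz": 0,"ax": 0,"ay": 0,"az": 0,"hand": -0.5},
  ],
)

```text
clock: 2.65
ee_pos: [571.1, 264.3, 40.0]
ee_rot: [[-0.978, 0.208, 0.002], [0.208, 0.978, 0.002], [-0.002, 0.002, -1.0]]
ft_force: [-1.2, 0.1, 7.0]
finger_gap: 40.9
finger_force: 30.8
```

```bash
python3 - <<'E'
from h import *
for i in range(2):
    D(571,261,120,78); p,d=vision.snapshot('wrist')
cv2.imwrite('pics/w2.png',p[:,:,::-1])
E
```

```text
t 2.65 pos [571.1 264.3  40. ] yaw 78.0 gap 40.9 ft [-1.2  0.1  7. ] q6 37
  tx -0.6 ty -3.3 tz -80.0 az -0.0
t 2.7 pos [571.1 264.3  40.1] yaw 78.0 gap 40.9 ft [-0.6  0.5  6.2] q6 37
  tx -0.6 ty -3.3 tz -79.9 az -0.0
```

View pics/w2.png

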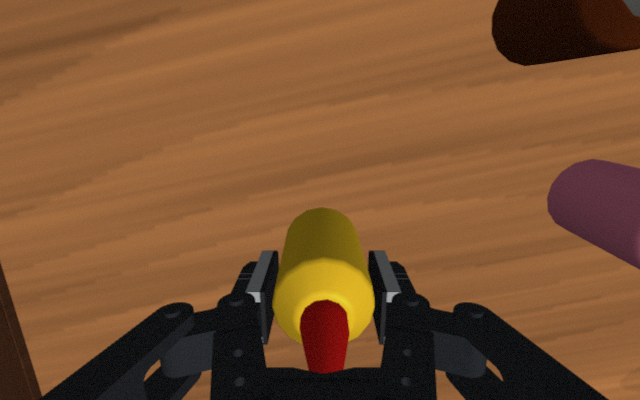

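The bottle is gripped squarely: body between the pads at (323,290), gap 41 mm. Now I lift it and carry it to the yellow pocket.

Call:
drive_tool(
  deltas=[
    {"tx": 0,"ty": 0,"tz": -0.015,"ax": 0,"ay": 0,"az": 0,"hand": -0.5},
    {"tx": 0,"ty": 0,"tz": -0.045,"ax": 0,"ay": 0,"az": 0,"hand": -0.5},
    {"tx": 0,"ty": 0,"tz": -0.075,"ax": 0,"ay": 0,"az": 0,"hand": -0.5},
    {"tx": -0.003,"ty": -0.015,"tz": -0.08,"ax": 0,"ay": 0,"az": 0,"hand": -0.5},
    {"tx": -0.009,"ty": -0.045,"tz": -0.08,"ax": 0,"ay": 0,"az": 0,"hand": -0.5},
  ],
)

```text
clock: 3.38
ee_pos: [569.4, 217.1, 118.6]
ee_rot: [[-0.978, 0.207, 0.001], [0.207, 0.978, 0.0], [-0.001, 0.0, -1.0]]
ft_force: [-0.4, 0.3, -0.4]
finger_gap: 41.0
finger_force: 30.7
```

Call:
drive_tool(
  deltas=[
    {"tx": -0.009,"ty": -0.045,"tz": 0,"ax": 0,"ay": 0,"az": 0,"hand": -0.5},
    {"tx": -0.018,"ty": -0.09,"tz": 0,"ax": 0,"ay": 0,"az": 0,"hand": -0.5},
    {"tx": -0.028,"ty": -0.135,"tz": 0,"ax": 0,"ay": 0,"az": 0,"hand": -0.5},
    {"tx": -0.036,"ty": -0.17,"tz": 0,"ax": 0,"ay": 0,"az": 0,"hand": -0.5},
    {"tx": -0.039,"ty": -0.185,"tz": 0,"ax": 0,"ay": 0,"az": 0,"hand": -0.5},
  ],
)

```text
clock: 4.0
ee_pos: [567.8, 25.9, 117.5]
ee_rot: [[-0.978, 0.211, -0.002], [0.211, 0.978, -0.001], [0.002, -0.001, -1.0]]
ft_force: [0.2, 0.3, -1.6]
finger_gap: 41.5
finger_force: 30.7
```

Call:
drive_tool(
  deltas=[
    {"tx": 0,"ty": 0,"tz": 0,"ax": 0,"ay": 0,"az": 0,"hand": -0.5},
    {"tx": 0,"ty": 0,"tz": 0,"ax": 0,"ay": 0,"az": 0,"hand": -0.5},
  ],
)

```text
clock: 4.25
ee_pos: [568.8, 29.4, 118.0]
ee_rot: [[-0.978, 0.207, -0.0], [0.207, 0.978, 0.0], [0.001, 0.0, -1.0]]
ft_force: [-0.3, 1.1, -0.3]
finger_gap: 41.3
finger_force: 30.7
```

```bash
python3 - <<'E'
from h import *
s=telemetry.sense();D(570,27.3,48,78,s); p,d=vision.snapshot('wrist')
cv2.imwrite('pics/w3.png',p[:,:,::-1]);  np.save('w3.npy',d)
print(pix('wrist',(570,27.3,8),s))
E
```

```text
t 4.25 pos [568.8  29.4 118. ] yaw 78.0 gap 41.3 ft [-0.3  1.1 -0.3] q6 15
  tx -1.6 ty -1.8 tz 70.0 az 0.0
[319.8 202.6]
```

View pics/w3.png

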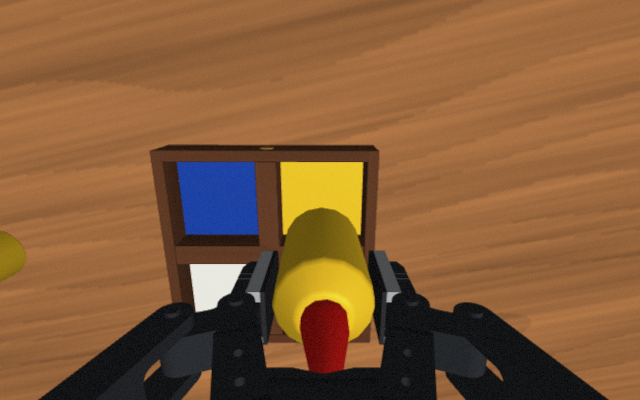

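The yellow pad is centred near (322,202), directly under the bottle. I'll lower it with a final 1.6 mm correction and then release.

Call:
drive_tool(
  deltas=[
    {"tx": -0.0015,"ty": 0,"tz": 0.02,"ax": 0,"ay": 0,"az": 0,"hand": -0.5},
    {"tx": -0.0015,"ty": 0,"tz": 0.045,"ax": 0,"ay": 0,"az": 0,"hand": -0.5},
    {"tx": -0.0015,"ty": 0,"tz": 0.06,"ax": 0,"ay": 0,"az": 0,"hand": -0.5},
    {"tx": -0.0015,"ty": 0,"tz": 0.067,"ax": 0,"ay": 0,"az": 0,"hand": -0.5},
    {"tx": -0.0015,"ty": 0,"tz": 0.07,"ax": 0,"ay": 0,"az": 0,"hand": -0.5},
  ],
)

```text
clock: 4.92
ee_pos: [570.6, 28.6, 48.3]
ee_rot: [[-0.978, 0.208, 0.0], [0.208, 0.978, 0.0], [-0.0, 0.0, -1.0]]
ft_force: [0.3, 0.2, -1.1]
finger_gap: 41.1
finger_force: 30.7
```

Call:
drive_tool(
  deltas=[
    {"tx": 0,"ty": 0,"tz": 0.001,"ax": 0,"ay": 0,"az": 0,"hand": -0.5},
    {"tx": 0,"ty": 0,"tz": 0.001,"ax": 0,"ay": 0,"az": 0,"hand": -0.5},
  ],
)

```text
clock: 5.18
ee_pos: [570.9, 28.5, 48.1]
ee_rot: [[-0.978, 0.208, 0.001], [0.208, 0.978, 0.001], [-0.001, 0.001, -1.0]]
ft_force: [-1.5, 1.4, 3.0]
finger_gap: 41.1
finger_force: 31.0
```

Call:
drive_tool(
  deltas=[
    {"tx": 0,"ty": 0,"tz": 0,"ax": 0,"ay": 0,"az": 0,"hand": 0.2},
    {"tx": 0,"ty": 0,"tz": 0,"ax": 0,"ay": 0,"az": 0,"hand": 0.5},
    {"tx": 0,"ty": 0,"tz": -0.01,"ax": 0,"ay": 0,"az": 0,"hand": 0.5},
    {"tx": 0,"ty": 0,"tz": -0.04,"ax": 0,"ay": 0,"az": 0,"hand": 0.5},
    {"tx": 0,"ty": 0,"tz": -0.09,"ax": 0,"ay": 0,"az": 0,"hand": 0.5},
  ],
)

```text
clock: 5.8
ee_pos: [569.1, 28.2, 137.3]
ee_rot: [[-0.978, 0.208, -0.003], [0.208, 0.978, -0.0], [0.003, -0.001, -1.0]]
ft_force: [0.8, 0.5, -0.3]
finger_gap: 64.2
finger_force: 0.0
```

Call:
drive_tool(
  deltas=[
    {"tx": 0,"ty": 0,"tz": -0.04,"ax": 0,"ay": 0,"az": 0,"hand": 0.5},
    {"tx": 0,"ty": 0,"tz": -0.06,"ax": 0,"ay": 0,"az": 0,"hand": 0.5},
  ],
)

```text
clock: 6.05
ee_pos: [571.8, 28.3, 200.9]
ee_rot: [[-0.978, 0.208, 0.004], [0.208, 0.978, 0.0], [-0.004, 0.001, -1.0]]
ft_force: [0.4, -0.2, -0.7]
finger_gap: 64.2
finger_force: 0.0
```

```bash
python3 - <<'E'
from h import *
s=telemetry.sense();D(483.2,385,190,101,s); p,d=vision.snapshot('wrist'); cv2.imwrite('pics/w4.png',p[:,:,::-1])
C=cloud('wrist',d,s); m=(np.hypot(C[...,0]-570,C[...,1]-28)<28)&(d>0)&(C[...,2]>35)&(C[...,2]<125); q=C[m]
print(m.sum(),q.min(0),q.max(0))
E
```

```text
t 6.05 pos [571.8  28.3 200.9] yaw 78.0 gap 64.2 ft [ 0.4 -0.2 -0.7] q6 15
  tx 160.9 ty 330.4 tz 10.9 az -23.0
2181 [552.8   6.4  35.2] [594.4  47.5 114. ]
```

View pics/w4.png

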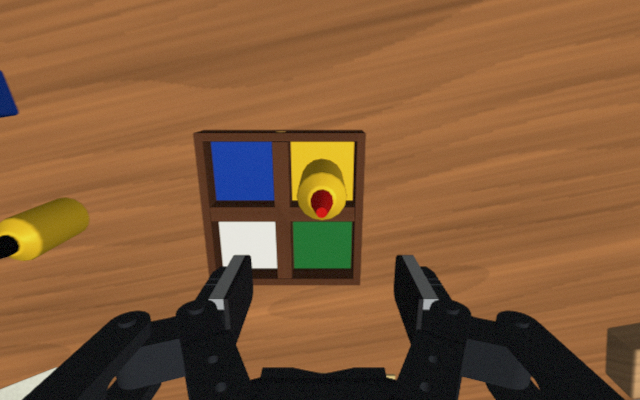

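The glue stands upright in the yellow pocket: spout at (321,203), top at 114 mm, centre about (573,27). Next is the lacquer.

Call:
drive_tool(
  deltas=[
    {"tx": 0.015,"ty": 0.03,"tz": 0,"ax": 0,"ay": 0,"az": 0,"hand": 0.5},
    {"tx": 0.04,"ty": 0.08,"tz": 0,"ax": 0,"ay": 0,"az": -5,"hand": 0.5},
    {"tx": 0.065,"ty": 0.133,"tz": 0,"ax": 0,"ay": 0,"az": -10,"hand": 0.5},
    {"tx": 0.09,"ty": 0.185,"tz": 0,"ax": 0,"ay": 0,"az": -15,"hand": 0.5},
    {"tx": 0.115,"ty": 0.235,"tz": 0,"ax": 0,"ay": 0,"az": -23,"hand": 0.5},
  ],
)

```text
clock: 6.72
ee_pos: [506.2, 283.7, 197.2]
ee_rot: [[-0.981, -0.195, 0.0], [-0.195, 0.981, -0.0], [-0.0, -0.0, -1.0]]
ft_force: [0.7, -0.2, -0.3]
finger_gap: 63.8
finger_force: 0.0
```

```bash
python3 -c "
from h import *
D(483.2,385,190,101)"
```

```text
t 6.72 pos [506.2 283.7 197.2] yaw 101.2 gap 63.8 ft [ 0.7 -0.2 -0.3] q6 18
  tx 2.8 ty 103.8 tz 7.2 az 0.2
```

Call:
drive_tool(
  deltas=[
    {"tx": 0.001,"ty": 0.04,"tz": 0.003,"ax": 0,"ay": 0,"az": 0,"hand": 0.6},
    {"tx": 0.002,"ty": 0.085,"tz": 0.006,"ax": 0,"ay": 0,"az": 0,"hand": 0.6},
    {"tx": 0.003,"ty": 0.104,"tz": 0.007,"ax": 0,"ay": 0,"az": 0,"hand": 0.6},
    {"tx": 0.003,"ty": 0.104,"tz": 0.007,"ax": 0,"ay": 0,"az": 0,"hand": 0.6},
    {"tx": 0.003,"ty": 0.104,"tz": 0.007,"ax": 0,"ay": 0,"az": 0,"hand": 0.6},
  ],
)

```text
clock: 7.35
ee_pos: [484.4, 382.4, 190.2]
ee_rot: [[-0.982, -0.19, -0.0], [-0.19, 0.982, -0.001], [0.0, -0.001, -1.0]]
ft_force: [0.0, 0.2, -1.0]
finger_gap: 68.4
finger_force: 0.0
```

```bash
python3 - <<'E'
from h import *
s=telemetry.sense();p,d=vision.snapshot('wrist'); cv2.imwrite('pics/w5.png',p[:,:,::-1])
C=cloud('wrist',d,s); m=(np.hypot(C[...,0]-483,C[...,1]-385)<35)&(d>0)&(C[...,2]>20)
q=C[m&(C[...,2]<56)]; print('body',len(q),q.min(0),q.max(0))
q=C[m&(C[...,2]>80)]; print('cap',len(q),q.mean(0),q.min(0),q.max(0))
D(483.2,385,27,101,s)
E
```

```text
body 309 [461.4 366.3  20.1] [491.7 405.9  56. ]
cap 13804 [470.7 387.5 251. ] [460.1 350.5  80.2] [495.3 419.1 280.8]
t 7.35 pos [484.4 382.4 190.2] yaw 100.9 gap 68.4 ft [ 0.   0.2 -1. ] q6 27
  tx 0.6 ty 2.8 tz 163.2 az -0.1
```

View pics/w5.png

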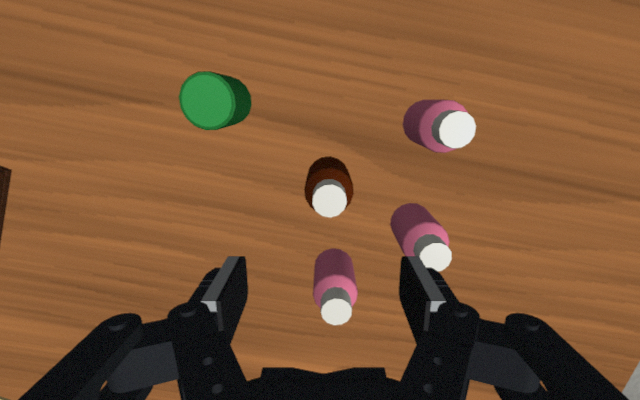

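The brown-bodied, white-capped lacquer is at (329,200) with its cap towards me. The pink ones are at (335,290), (430,235) and (450,125), all outside the finger path.

```bash
python3 - <<'E'
from h import *
s=telemetry.sense();c=at_z('wrist',329.3,199.5,85,s); print(c); D(c[0],c[1],27,101,s)
E
```

```text
[481.5 387.4  85. ]
t 7.4 pos [484.5 382.3 190.4] yaw 100.9 gap 68.4 ft [-0.6  0.6  0.9] q6 27
  tx 1.9 ty 5.6 tz 163.4 az -0.1
```

Call:
drive_tool(
  deltas=[
    {"tx": 0.0015,"ty": 0.0045,"tz": 0.04,"ax": 0,"ay": 0,"az": 0,"hand": 0.6},
    {"tx": 0.0015,"ty": 0.0045,"tz": 0.085,"ax": 0,"ay": 0,"az": 0,"hand": 0.6},
    {"tx": 0.0015,"ty": 0.0045,"tz": 0.125,"ax": 0,"ay": 0,"az": 0,"hand": 0.6},
    {"tx": 0.0015,"ty": 0.0045,"tz": 0.155,"ax": 0,"ay": 0,"az": 0,"hand": 0.6},
    {"tx": 0.0015,"ty": 0.0045,"tz": 0.163,"ax": 0,"ay": 0,"az": 0,"hand": 0.6},
  ],
)

```text
clock: 8.02
ee_pos: [481.0, 385.4, 25.5]
ee_rot: [[-0.982, -0.189, -0.003], [-0.189, 0.982, -0.002], [0.003, -0.002, -1.0]]
ft_force: [-0.1, -0.3, 0.1]
finger_gap: 68.2
finger_force: 0.0
```

Call:
drive_tool(
  deltas=[
    {"tx": 0,"ty": 0,"tz": 0,"ax": 0,"ay": 0,"az": 0,"hand": 0.3},
    {"tx": 0,"ty": 0,"tz": 0,"ax": 0,"ay": 0,"az": 0,"hand": 0.1},
    {"tx": 0,"ty": 0,"tz": 0,"ax": 0,"ay": 0,"az": 0,"hand": -0.2},
    {"tx": 0,"ty": 0,"tz": 0,"ax": 0,"ay": 0,"az": 0,"hand": -0.5},
    {"tx": 0,"ty": 0,"tz": 0,"ax": 0,"ay": 0,"az": 0,"hand": -0.5},
  ],
)

```text
clock: 8.65
ee_pos: [483.1, 388.4, 29.2]
ee_rot: [[-0.982, -0.191, 0.003], [-0.191, 0.982, 0.001], [-0.003, 0.001, -1.0]]
ft_force: [-0.3, -1.9, 5.4]
finger_gap: 41.2
finger_force: 30.7
```

```bash
python3 -c "
from h import *
D(629.9,-65.3,115,78)"
```

```text
t 8.65 pos [483.1 388.4  29.2] yaw 101.0 gap 41.2 ft [-0.3 -1.9  5.4] q6 28
  tx -57.7 ty -473.4 tz -85.8 az 23.0
```

Gripped (gap 41 mm). I lift high enough to pass over the placed glue, then carry it to the white pocket.

Call:
drive_tool(
  deltas=[
    {"tx": 0,"ty": 0,"tz": -0.015,"ax": 0,"ay": 0,"az": 0,"hand": -0.5},
    {"tx": 0,"ty": 0,"tz": -0.05,"ax": 0,"ay": 0,"az": 0,"hand": -0.5},
    {"tx": 0,"ty": 0,"tz": -0.095,"ax": 0,"ay": 0,"az": 0,"hand": -0.5},
    {"tx": 0,"ty": 0,"tz": -0.135,"ax": 0,"ay": 0,"az": 0,"hand": -0.5},
    {"tx": 0,"ty": -0.01,"tz": -0.15,"ax": 0,"ay": 0,"az": 0,"hand": -0.5},
  ],
)

```text
clock: 9.28
ee_pos: [484.9, 379.2, 180.9]
ee_rot: [[-0.981, -0.192, 0.004], [-0.192, 0.981, 0.003], [-0.005, 0.002, -1.0]]
ft_force: [1.1, 0.2, -1.8]
finger_gap: 41.2
finger_force: 30.7
```

Call:
drive_tool(
  deltas=[
    {"tx": -0.003,"ty": -0.03,"tz": 0,"ax": 0,"ay": 0,"az": 0,"hand": -0.5},
    {"tx": -0.009,"ty": -0.08,"tz": 0,"ax": 0,"ay": 0,"az": 3,"hand": -0.5},
    {"tx": -0.016,"ty": -0.13,"tz": 0,"ax": 0,"ay": 0,"az": 8,"hand": -0.5},
    {"tx": -0.022,"ty": -0.18,"tz": 0,"ax": 0,"ay": 0,"az": 13,"hand": -0.5},
    {"tx": -0.028,"ty": -0.23,"tz": 0,"ax": 0,"ay": 0,"az": 18,"hand": -0.5},
  ],
)

```text
clock: 9.9
ee_pos: [554.5, 155.2, 176.5]
ee_rot: [[-0.992, 0.125, -0.001], [0.125, 0.992, -0.001], [0.001, -0.001, -1.0]]
ft_force: [0.5, 0.4, -0.9]
finger_gap: 41.5
finger_force: 30.7
```

```bash
python3 -c "
from h import *
D(629.9,-65.3,179,78)"
```

```text
t 9.9 pos [554.5 155.2 176.5] yaw 82.8 gap 41.5 ft [ 0.5  0.4 -0.9] q6 23
  tx -102.4 ty -209.3 tz -2.5 az 4.8
```

Call:
drive_tool(
  deltas=[
    {"tx": -0.022,"ty": -0.045,"tz": 0,"ax": 0,"ay": 0,"az": 2,"hand": -0.5},
    {"tx": -0.046,"ty": -0.093,"tz": 0,"ax": 0,"ay": 0,"az": 5,"hand": -0.5},
    {"tx": -0.069,"ty": -0.14,"tz": 0,"ax": 0,"ay": 0,"az": 5,"hand": -0.5},
    {"tx": -0.09,"ty": -0.185,"tz": 0,"ax": 0,"ay": 0,"az": 5,"hand": -0.5},
    {"tx": -0.102,"ty": -0.207,"tz": 0,"ax": 0,"ay": 0,"az": 5,"hand": -0.5},
  ],
)

```text
clock: 10.52
ee_pos: [630.5, -63.3, 176.3]
ee_rot: [[-0.978, 0.211, -0.002], [0.211, 0.978, -0.0], [0.001, -0.0, -1.0]]
ft_force: [0.2, -0.5, -1.3]
finger_gap: 40.8
finger_force: 30.7
```

Call:
drive_tool(
  deltas=[
    {"tx": 0,"ty": 0,"tz": 0.02,"ax": 0,"ay": 0,"az": 0,"hand": -0.5},
    {"tx": 0,"ty": 0,"tz": 0.045,"ax": 0,"ay": 0,"az": 0,"hand": -0.5},
    {"tx": 0,"ty": 0,"tz": 0.06,"ax": 0,"ay": 0,"az": 0,"hand": -0.5},
    {"tx": 0,"ty": 0,"tz": 0.06,"ax": 0,"ay": 0,"az": 0,"hand": -0.5},
    {"tx": 0,"ty": 0,"tz": 0.06,"ax": 0,"ay": 0,"az": 0,"hand": -0.5},
  ],
)

```text
clock: 11.15
ee_pos: [631.4, -60.2, 118.1]
ee_rot: [[-0.978, 0.208, 0.001], [0.208, 0.978, -0.0], [-0.001, 0.0, -1.0]]
ft_force: [-0.2, 0.1, -1.0]
finger_gap: 41.2
finger_force: 30.7
```

```bash
python3 - <<'E'
from h import *
s=telemetry.sense();D(629.9,-65.3,37,78,s); p,d=vision.snapshot('wrist')
cv2.imwrite('pics/w6.png',p[:,:,::-1])
print(pix('wrist',(629.9,-65.3,8),s))
E
```

```text
t 11.15 pos [631.4 -60.2 118.1] yaw 78.0 gap 41.2 ft [-0.2  0.1 -1. ] q6 7
  tx 0.4 ty -5.3 tz 81.1 az 0.0
[315.3 199.9]
```

View pics/w6.png

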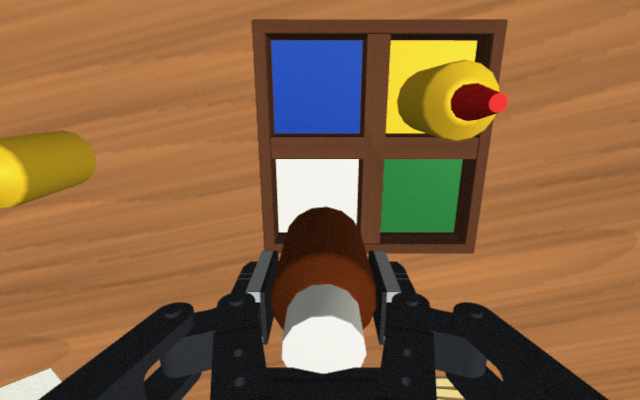

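The white pad is centred at (317,200), about 4 mm left of the bottle. I'll correct and lower.

Call:
drive_tool(
  deltas=[
    {"tx": 0,"ty": -0.004,"tz": 0.02,"ax": 0,"ay": 0,"az": 0,"hand": -0.5},
    {"tx": 0,"ty": -0.004,"tz": 0.045,"ax": 0,"ay": 0,"az": 0,"hand": -0.5},
    {"tx": 0,"ty": -0.004,"tz": 0.065,"ax": 0,"ay": 0,"az": 0,"hand": -0.5},
    {"tx": 0,"ty": -0.004,"tz": 0.076,"ax": 0,"ay": 0,"az": 0,"hand": -0.5},
    {"tx": 0,"ty": -0.004,"tz": 0.08,"ax": 0,"ay": 0,"az": 0,"hand": -0.5},
  ],
)

```text
clock: 11.82
ee_pos: [630.3, -64.3, 37.4]
ee_rot: [[-0.978, 0.208, 0.0], [0.208, 0.978, 0.0], [-0.0, 0.0, -1.0]]
ft_force: [0.5, -0.0, -1.2]
finger_gap: 41.2
finger_force: 30.7
```

Call:
drive_tool(
  deltas=[
    {"tx": 0,"ty": 0,"tz": 0.001,"ax": 0,"ay": 0,"az": 0,"hand": -0.5},
    {"tx": 0,"ty": 0,"tz": 0.002,"ax": 0,"ay": 0,"az": 0,"hand": -0.5},
  ],
)

```text
clock: 12.08
ee_pos: [630.9, -64.4, 37.2]
ee_rot: [[-0.978, 0.208, 0.002], [0.208, 0.978, -0.0], [-0.002, 0.0, -1.0]]
ft_force: [-4.9, 0.4, 12.8]
finger_gap: 41.3
finger_force: 31.8
```

Contact with the pad. Releasing and rising.

Call:
drive_tool(
  deltas=[
    {"tx": 0,"ty": 0,"tz": -0.001,"ax": 0,"ay": 0,"az": 0,"hand": 0.2},
    {"tx": 0,"ty": 0,"tz": -0.001,"ax": 0,"ay": 0,"az": 0,"hand": 0.5},
    {"tx": 0,"ty": 0,"tz": -0.01,"ax": 0,"ay": 0,"az": 0,"hand": 0.5},
    {"tx": 0,"ty": 0,"tz": -0.04,"ax": 0,"ay": 0,"az": 0,"hand": 0.5},
    {"tx": 0,"ty": 0,"tz": -0.09,"ax": 0,"ay": 0,"az": 0,"hand": 0.5},
  ],
)

```text
clock: 12.7
ee_pos: [628.6, -64.2, 124.9]
ee_rot: [[-0.978, 0.208, -0.004], [0.208, 0.978, 0.0], [0.004, -0.0, -1.0]]
ft_force: [1.2, -0.3, 0.3]
finger_gap: 63.8
finger_force: 0.0
```

Call:
drive_tool(
  deltas=[
    {"tx": 0,"ty": 0,"tz": -0.05,"ax": 0,"ay": 0,"az": 0,"hand": 0.5},
    {"tx": 0,"ty": 0,"tz": -0.08,"ax": 0,"ay": 0,"az": 0,"hand": 0.5},
  ],
)

```text
clock: 12.95
ee_pos: [631.3, -64.5, 209.1]
ee_rot: [[-0.978, 0.208, 0.004], [0.208, 0.978, -0.0], [-0.004, 0.0, -1.0]]
ft_force: [0.7, 0.8, -0.3]
finger_gap: 64.1
finger_force: 0.0
```

```bash
python3 - <<'E'
from h import *
s=telemetry.sense();D(430,281,180,78,s); p,d=vision.snapshot('wrist')
C=cloud('wrist',d,s); m=(np.hypot(C[...,0]-630,C[...,1]+65)<27)&(d>0)&(C[...,2]>35)&(C[...,2]<125); q=C[m]
print(m.sum(),q.min(0),q.max(0)); q=q[q[:,2]>80]; print(len(q),q.mean(0))
E
```

```text
t 12.95 pos [631.3 -64.5 209.1] yaw 78.0 gap 64.1 ft [ 0.7  0.8 -0.3] q6 6
  tx 268.8 ty 296.0 tz 29.1 az -0.0
1964 [609.  -84.5  35.1] [648.5 -43.3  94.3]
933 [628.6 -63.8  91.7]
```

The lacquer stands at (629,-64) with its top at 93 mm, as it should. On to the tin.

Call:
drive_tool(
  deltas=[
    {"tx": 0.022,"ty": 0.024,"tz": 0,"ax": 0,"ay": 0,"az": 0,"hand": 0.6},
    {"tx": 0.06,"ty": 0.066,"tz": 0,"ax": 0,"ay": 0,"az": 0,"hand": 0.6},
    {"tx": 0.1,"ty": 0.11,"tz": 0,"ax": 0,"ay": 0,"az": 0,"hand": 0.6},
    {"tx": 0.14,"ty": 0.154,"tz": 0.005,"ax": 0,"ay": 0,"az": 0,"hand": 0.6},
    {"tx": 0.18,"ty": 0.198,"tz": 0.01,"ax": 0,"ay": 0,"az": 0,"hand": 0.6},
  ],
)

```text
clock: 13.62
ee_pos: [494.4, 168.2, 195.8]
ee_rot: [[-0.978, 0.209, 0.001], [0.209, 0.978, 0.0], [-0.001, 0.001, -1.0]]
ft_force: [1.0, 0.3, -0.3]
finger_gap: 68.2
finger_force: 0.0
```

Call:
drive_tool(
  deltas=[
    {"tx": 0.035,"ty": 0.039,"tz": 0.01,"ax": 0,"ay": 0,"az": 0,"hand": 0.6},
    {"tx": 0.07,"ty": 0.077,"tz": 0.019,"ax": 0,"ay": 0,"az": 0,"hand": 0.6},
    {"tx": 0.089,"ty": 0.098,"tz": 0.019,"ax": 0,"ay": 0,"az": 0,"hand": 0.6},
    {"tx": 0.089,"ty": 0.098,"tz": 0.019,"ax": 0,"ay": 0,"az": 0,"hand": 0.6},
    {"tx": 0.089,"ty": 0.098,"tz": 0.019,"ax": 0,"ay": 0,"az": 0,"hand": 0.6},
  ],
)

```text
clock: 14.25
ee_pos: [429.0, 280.8, 176.6]
ee_rot: [[-0.978, 0.208, 0.001], [0.208, 0.978, -0.0], [-0.001, -0.0, -1.0]]
ft_force: [0.6, 0.0, 0.4]
finger_gap: 68.5
finger_force: 0.0
```

```bash
python3 - <<'E'
from h import *
s=telemetry.sense();p,d=vision.snapshot('wrist'); cv2.imwrite('pics/w7.png',p[:,:,::-1])
h=cv2.cvtColor(p,cv2.COLOR_RGB2HSV); m=cv2.inRange(h,(50,100,100),(80,255,255))
n,l,st,ce=cv2.connectedComponentsWithStats(m); i=1+np.argmax(st[1:,4]); print(st[i],ce[i])
c=at_z('wrist',*ce[i],62,s); print(c); D(c[0],c[1],27,78,s)
E
```

```text
[ 297  172   53   52 2139] [323.4 197.3]
[428. 282.  62.]
t 14.25 pos [429.  280.8 176.6] yaw 78.0 gap 68.5 ft [0.6 0.  0.4] q6 45
  tx 1.2 ty 0.9 tz 149.6 az -0.0
```

View pics/w7.png

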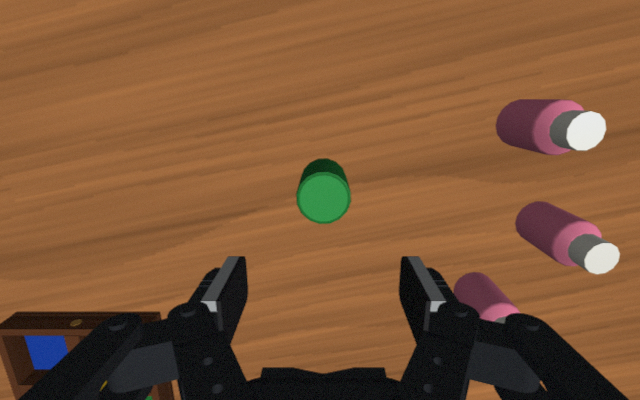

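The tin top is at (323,197), aligned with the gripper to about 1 mm. Going down.

Call:
drive_tool(
  deltas=[
    {"tx": 0.001,"ty": 0.001,"tz": 0.04,"ax": 0,"ay": 0,"az": 0,"hand": 0.6},
    {"tx": 0.001,"ty": 0.001,"tz": 0.085,"ax": 0,"ay": 0,"az": 0,"hand": 0.6},
    {"tx": 0.001,"ty": 0.001,"tz": 0.12,"ax": 0,"ay": 0,"az": 0,"hand": 0.6},
    {"tx": 0.001,"ty": 0.001,"tz": 0.142,"ax": 0,"ay": 0,"az": 0,"hand": 0.6},
    {"tx": 0.001,"ty": 0.001,"tz": 0.149,"ax": 0,"ay": 0,"az": 0,"hand": 0.6},
  ],
)

```text
clock: 14.92
ee_pos: [427.6, 280.7, 26.1]
ee_rot: [[-0.978, 0.21, -0.002], [0.21, 0.978, -0.002], [0.002, -0.002, -1.0]]
ft_force: [0.2, 0.2, 1.4]
finger_gap: 68.3
finger_force: 0.0
```

Call:
drive_tool(
  deltas=[
    {"tx": 0,"ty": 0,"tz": 0,"ax": 0,"ay": 0,"az": 0,"hand": 0.3},
    {"tx": 0,"ty": 0,"tz": 0,"ax": 0,"ay": 0,"az": 0,"hand": 0.1},
    {"tx": 0,"ty": 0,"tz": 0,"ax": 0,"ay": 0,"az": 0,"hand": -0.2},
    {"tx": 0,"ty": 0,"tz": 0,"ax": 0,"ay": 0,"az": 0,"hand": -0.5},
    {"tx": 0,"ty": 0,"tz": 0,"ax": 0,"ay": 0,"az": 0,"hand": -0.5},
  ],
)

```text
clock: 15.55
ee_pos: [429.0, 282.7, 28.6]
ee_rot: [[-0.978, 0.208, 0.002], [0.208, 0.978, 0.001], [-0.002, 0.001, -1.0]]
ft_force: [0.2, -2.6, 5.4]
finger_gap: 43.1
finger_force: 30.7
```

```bash
python3 -c "
from h import *
D(646.5,11.5,180,78)"
```

```text
t 15.55 pos [429.  282.7  28.6] yaw 78.0 gap 43.1 ft [ 0.2 -2.6  5.4] q6 45
  tx -269.2 ty -220.0 tz -151.4 az -0.0
```

Call:
drive_tool(
  deltas=[
    {"tx": 0,"ty": 0,"tz": -0.015,"ax": 0,"ay": 0,"az": 0,"hand": -0.5},
    {"tx": 0,"ty": 0,"tz": -0.05,"ax": 0,"ay": 0,"az": 0,"hand": -0.5},
    {"tx": 0,"ty": 0,"tz": -0.095,"ax": 0,"ay": 0,"az": 0,"hand": -0.5},
    {"tx": 0,"ty": 0,"tz": -0.135,"ax": 0,"ay": 0,"az": 0,"hand": -0.5},
    {"tx": -0.01,"ty": -0.008,"tz": -0.15,"ax": 0,"ay": 0,"az": 0,"hand": -0.5},
  ],
)

```text
clock: 16.18
ee_pos: [437.2, 273.4, 180.6]
ee_rot: [[-0.978, 0.207, 0.004], [0.207, 0.978, 0.003], [-0.003, 0.003, -1.0]]
ft_force: [0.2, -0.5, -0.6]
finger_gap: 43.2
finger_force: 30.8
```

Call:
drive_tool(
  deltas=[
    {"tx": -0.025,"ty": -0.02,"tz": 0,"ax": 0,"ay": 0,"az": 0,"hand": -0.5},
    {"tx": -0.06,"ty": -0.049,"tz": 0,"ax": 0,"ay": 0,"az": 0,"hand": -0.5},
    {"tx": -0.098,"ty": -0.08,"tz": 0,"ax": 0,"ay": 0,"az": 0,"hand": -0.5},
    {"tx": -0.136,"ty": -0.111,"tz": 0,"ax": 0,"ay": 0,"az": 0,"hand": -0.5},
    {"tx": -0.174,"ty": -0.142,"tz": 0,"ax": 0,"ay": 0,"az": 0,"hand": -0.5},
  ],
)

```text
clock: 16.8
ee_pos: [577.0, 95.2, 176.5]
ee_rot: [[-0.978, 0.208, -0.001], [0.208, 0.978, -0.0], [0.001, -0.0, -1.0]]
ft_force: [0.7, 0.3, -0.2]
finger_gap: 43.0
finger_force: 30.8
```

Call:
drive_tool(
  deltas=[
    {"tx": -0.034,"ty": -0.028,"tz": 0,"ax": 0,"ay": 0,"az": 0,"hand": -0.5},
    {"tx": -0.063,"ty": -0.053,"tz": 0,"ax": 0,"ay": 0,"az": 0,"hand": -0.5},
    {"tx": -0.085,"ty": -0.07,"tz": 0,"ax": 0,"ay": 0,"az": 0,"hand": -0.5},
    {"tx": -0.085,"ty": -0.07,"tz": 0,"ax": 0,"ay": 0,"az": 0,"hand": -0.5},
    {"tx": -0.085,"ty": -0.07,"tz": 0,"ax": 0,"ay": 0,"az": 0,"hand": -0.5},
  ],
)

```text
clock: 17.42
ee_pos: [644.3, 11.1, 176.5]
ee_rot: [[-0.978, 0.208, -0.002], [0.208, 0.978, 0.0], [0.002, -0.0, -1.0]]
ft_force: [0.1, 0.4, -1.1]
finger_gap: 43.1
finger_force: 30.8
```

```bash
python3 - <<'E'
from h import *
s=telemetry.sense();D(646.5,12.3,118,78,s); p,d=vision.snapshot('wrist')
cv2.imwrite('pics/w8.png',p[:,:,::-1])
print(pix('wrist',(646.5,10.9,8),s))
E
```

```text
t 17.43 pos [644.3  11.1 176.5] yaw 78.0 gap 43.1 ft [ 0.1  0.4 -1.1] q6 13
  tx -1.9 ty 1.7 tz 58.5 az -0.0
[322.7 185.2]
```

View pics/w8.png

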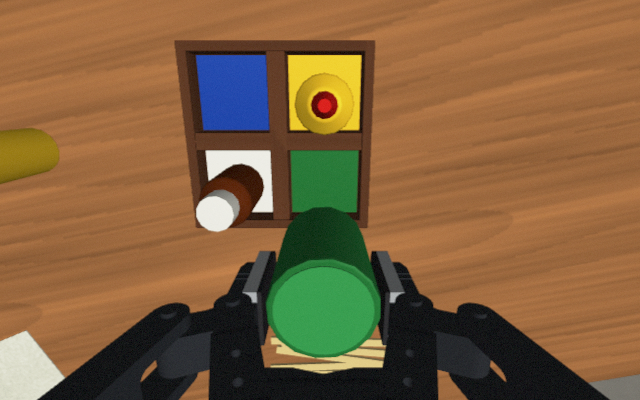

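The green pad is centred at (324.5,183), glue and lacquer stand in their pockets, and the tin is within 2 mm of it. Lowering.

Call:
drive_tool(
  deltas=[
    {"tx": -0.0005,"ty": 0.0015,"tz": 0.025,"ax": 0,"ay": 0,"az": 0,"hand": -0.5},
    {"tx": -0.0005,"ty": 0.0015,"tz": 0.06,"ax": 0,"ay": 0,"az": 0,"hand": -0.5},
    {"tx": -0.0005,"ty": 0.0015,"tz": 0.09,"ax": 0,"ay": 0,"az": 0,"hand": -0.5},
    {"tx": -0.0005,"ty": 0.0015,"tz": 0.11,"ax": 0,"ay": 0,"az": 0,"hand": -0.5},
    {"tx": -0.0005,"ty": 0.0015,"tz": 0.12,"ax": 0,"ay": 0,"az": 0,"hand": -0.5},
  ],
)

```text
clock: 18.1
ee_pos: [644.6, 13.4, 56.1]
ee_rot: [[-0.978, 0.207, -0.002], [0.207, 0.978, 0.0], [0.002, -0.0, -1.0]]
ft_force: [-0.2, 0.3, -0.5]
finger_gap: 42.8
finger_force: 30.8
```

Call:
drive_tool(
  deltas=[
    {"tx": 0,"ty": 0,"tz": 0.01,"ax": 0,"ay": 0,"az": 0,"hand": -0.5},
    {"tx": 0,"ty": 0,"tz": 0.016,"ax": 0,"ay": 0,"az": 0,"hand": -0.5},
    {"tx": 0,"ty": 0,"tz": 0.018,"ax": 0,"ay": 0,"az": 0,"hand": -0.5},
    {"tx": 0,"ty": 0,"tz": 0.019,"ax": 0,"ay": 0,"az": 0,"hand": -0.5},
  ],
)

```text
clock: 18.6
ee_pos: [646.3, 12.5, 38.7]
ee_rot: [[-0.978, 0.208, 0.001], [0.208, 0.978, 0.0], [-0.001, 0.0, -1.0]]
ft_force: [0.6, -0.1, -1.0]
finger_gap: 42.9
finger_force: 30.8
```

Call:
drive_tool(
  deltas=[
    {"tx": 0,"ty": 0,"tz": 0.001,"ax": 0,"ay": 0,"az": 0,"hand": -0.5},
    {"tx": 0,"ty": 0,"tz": 0.002,"ax": 0,"ay": 0,"az": 0,"hand": -0.5},
    {"tx": 0,"ty": 0,"tz": 0.003,"ax": 0,"ay": 0,"az": 0,"hand": -0.5},
  ],
)

```text
clock: 18.98
ee_pos: [646.3, 12.5, 36.6]
ee_rot: [[-0.978, 0.208, 0.001], [0.208, 0.978, -0.0], [-0.001, 0.0, -1.0]]
ft_force: [-4.4, 0.3, 14.3]
finger_gap: 43.4
finger_force: 31.7
```

Call:
drive_tool(
  deltas=[
    {"tx": 0,"ty": 0,"tz": -0.002,"ax": 0,"ay": 0,"az": 0,"hand": 0.2},
    {"tx": 0,"ty": 0,"tz": -0.002,"ax": 0,"ay": 0,"az": 0,"hand": 0.5},
    {"tx": 0,"ty": 0,"tz": -0.01,"ax": 0,"ay": 0,"az": 0,"hand": 0.5},
    {"tx": 0,"ty": 0,"tz": -0.04,"ax": 0,"ay": 0,"az": 0,"hand": 0.5},
    {"tx": 0,"ty": 0,"tz": -0.09,"ax": 0,"ay": 0,"az": 0,"hand": 0.5},
  ],
)

```text
clock: 19.6
ee_pos: [644.4, 12.5, 124.7]
ee_rot: [[-0.978, 0.208, -0.004], [0.208, 0.978, -0.0], [0.004, -0.001, -1.0]]
ft_force: [-0.7, -0.0, -0.9]
finger_gap: 63.8
finger_force: 0.0
```

Call:
drive_tool(
  deltas=[
    {"tx": 0,"ty": 0,"tz": -0.05,"ax": 0,"ay": 0,"az": 0,"hand": 0.5},
    {"tx": 0,"ty": 0,"tz": -0.08,"ax": 0,"ay": 0,"az": 0,"hand": 0.5},
  ],
)

```text
clock: 19.85
ee_pos: [647.1, 12.6, 209.0]
ee_rot: [[-0.978, 0.208, 0.004], [0.208, 0.978, 0.0], [-0.004, 0.001, -1.0]]
ft_force: [0.5, -0.3, 0.1]
finger_gap: 64.1
finger_force: 0.0
```

```bash
python3 - <<'E'
from h import *
s=telemetry.sense();D(430,-264,180,88,s); p,d=vision.snapshot('wrist')
C=cloud('wrist',d,s); m=(np.hypot(C[...,0]-646,C[...,1]-12)<30)&(d>0)&(C[...,2]>60)&(C[...,2]<125); q=C[m]
print(m.sum(),q.mean(0),q.min(0),q.max(0))
E
```

```text
t 19.85 pos [647.1  12.6 209. ] yaw 78.0 gap 64.1 ft [ 0.5 -0.3  0.1] q6 13
  tx 154.8 ty -315.7 tz 29.0 az -10.0
1991 [644.9  12.9  69.6] [624.3  -8.9  60. ] [668.3  34.1  72.1]
```

The tin sits flat with its top at 70 mm, centred. On to the case.

Call:
drive_tool(
  deltas=[
    {"tx": 0.013,"ty": -0.027,"tz": 0,"ax": 0,"ay": 0,"az": 0,"hand": 0.6},
    {"tx": 0.036,"ty": -0.073,"tz": 0,"ax": 0,"ay": 0,"az": -3,"hand": 0.6},
    {"tx": 0.059,"ty": -0.12,"tz": 0,"ax": 0,"ay": 0,"az": -7,"hand": 0.6},
    {"tx": 0.082,"ty": -0.168,"tz": 0,"ax": 0,"ay": 0,"az": -10,"hand": 0.6},
    {"tx": 0.106,"ty": -0.216,"tz": 0.005,"ax": 0,"ay": 0,"az": -10,"hand": 0.6},
  ],
)

```text
clock: 20.52
ee_pos: [496.6, -177.9, 200.9]
ee_rot: [[-0.999, 0.034, 0.001], [0.034, 0.999, -0.001], [-0.001, -0.001, -1.0]]
ft_force: [0.1, -0.9, 0.1]
finger_gap: 68.3
finger_force: 0.0
```

```bash
python3 -c "
from h import *
D(430,-264,178,88)"
```

```text
t 20.52 pos [ 496.6 -177.9  200.9] yaw 88.0 gap 68.3 ft [ 0.1 -0.9  0.1] q6 -18
  tx 63.6 ty -88.3 tz 22.9 az 0.0
```

Call:
drive_tool(
  deltas=[
    {"tx": 0.03,"ty": -0.04,"tz": 0.01,"ax": 0,"ay": 0,"az": 0,"hand": 0.6},
    {"tx": 0.055,"ty": -0.075,"tz": 0.023,"ax": 0,"ay": 0,"az": 0,"hand": 0.6},
    {"tx": 0.063,"ty": -0.087,"tz": 0.023,"ax": 0,"ay": 0,"az": 0,"hand": 0.6},
    {"tx": 0.063,"ty": -0.087,"tz": 0.023,"ax": 0,"ay": 0,"az": 0,"hand": 0.6},
    {"tx": 0.063,"ty": -0.087,"tz": 0.023,"ax": 0,"ay": 0,"az": 0,"hand": 0.6},
  ],
)

```text
clock: 21.15
ee_pos: [432.5, -260.8, 177.9]
ee_rot: [[-0.999, 0.034, 0.001], [0.034, 0.999, -0.0], [-0.001, 0.0, -1.0]]
ft_force: [-0.4, 0.3, -0.2]
finger_gap: 68.2
finger_force: 0.0
```

```bash
python3 - <<'E'
from h import *
s=telemetry.sense();p,d=vision.snapshot('wrist'); cv2.imwrite('pics/w9.png',p[:,:,::-1])
C=cloud('wrist',d,s); m=(np.hypot(C[...,0]-430,C[...,1]+265)<45)&(d>0)&(C[...,2]>50)&(C[...,2]<72)
q=C[m]; print(m.sum(),q.mean(0)); r=cv2.minAreaRect(q[:,:2].astype(np.float32)); print(r)
D(r[0][0],r[0][1],25,88,s)
cv2.imwrite('pics/w9c.png',cv2.resize(p[130:260,250:400],None,fx=4,fy=4,interpolation=cv2.INTER_CUBIC)[:,:,::-1])
E
```

```text
2630 [ 426.9 -266.5   60.4]
((429.2563781738281, -266.6708068847656), (42.0569953918457, 42.26137161254883), 86.62174224853516)
t 21.15 pos [ 432.5 -260.8  177.9] yaw 88.0 gap 68.2 ft [-0.4  0.3 -0.2] q6 -29
  tx 3.0 ty -5.9 tz 152.9 az 0.0
```

View pics/w9c.png

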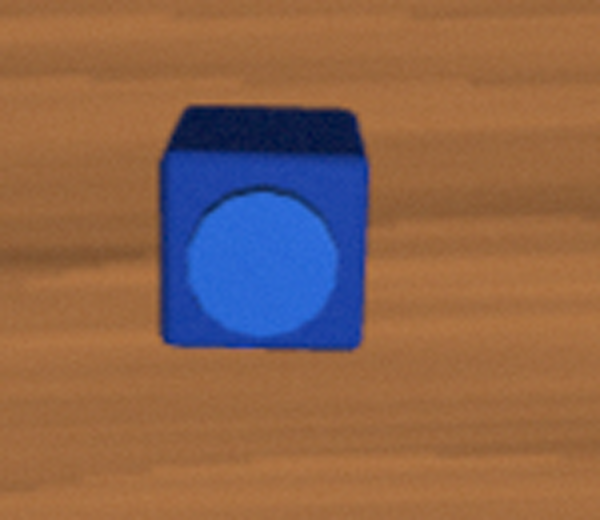

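The case's top face is centred at (316,192) in the full wrist frame and about 1° off the gripper's axis. The fitted square is 42 × 42 mm at (429.3,-266.7). Going down.

Call:
drive_tool(
  deltas=[
    {"tx": 0.003,"ty": -0.0055,"tz": 0.04,"ax": 0,"ay": 0,"az": 1,"hand": 0.6},
    {"tx": 0.003,"ty": -0.0055,"tz": 0.085,"ax": 0,"ay": 0,"az": 1,"hand": 0.6},
    {"tx": 0.003,"ty": -0.0055,"tz": 0.12,"ax": 0,"ay": 0,"az": 1,"hand": 0.6},
    {"tx": 0.003,"ty": -0.0055,"tz": 0.144,"ax": 0,"ay": 0,"az": 1,"hand": 0.6},
    {"tx": 0.003,"ty": -0.0055,"tz": 0.151,"ax": 0,"ay": 0,"az": 1,"hand": 0.6},
  ],
)

```text
clock: 21.82
ee_pos: [427.9, -265.3, 25.0]
ee_rot: [[-0.999, 0.051, -0.002], [0.051, 0.999, 0.001], [0.002, 0.001, -1.0]]
ft_force: [0.5, 0.5, 0.1]
finger_gap: 68.3
finger_force: 0.0
```

Call:
drive_tool(
  deltas=[
    {"tx": 0,"ty": 0,"tz": 0,"ax": 0,"ay": 0,"az": 0,"hand": 0.3},
    {"tx": 0,"ty": 0,"tz": 0,"ax": 0,"ay": 0,"az": 0,"hand": 0.1},
    {"tx": 0,"ty": 0,"tz": 0,"ax": 0,"ay": 0,"az": 0,"hand": -0.2},
    {"tx": 0,"ty": 0,"tz": 0,"ax": 0,"ay": 0,"az": 0,"hand": -0.5},
    {"tx": 0,"ty": 0,"tz": 0,"ax": 0,"ay": 0,"az": 0,"hand": -0.5},
  ],
)

```text
clock: 22.45
ee_pos: [429.3, -267.4, 27.6]
ee_rot: [[-0.999, 0.053, 0.002], [0.053, 0.999, -0.001], [-0.002, -0.001, -1.0]]
ft_force: [-0.4, 0.3, 7.1]
finger_gap: 41.4
finger_force: 31.8
```

```bash
python3 -c "
from h import *
D(553.6,-48.3,177,78)"
```

```text
t 22.45 pos [ 429.3 -267.4   27.6] yaw 87.0 gap 41.4 ft [-0.4  0.3  7.1] q6 -29
  tx -112.6 ty 225.3 tz -149.4 az 9.0
```

Call:
drive_tool(
  deltas=[
    {"tx": 0,"ty": 0,"tz": -0.015,"ax": 0,"ay": 0,"az": 0,"hand": -0.5},
    {"tx": 0,"ty": 0,"tz": -0.05,"ax": 0,"ay": 0,"az": 0,"hand": -0.5},
    {"tx": 0,"ty": 0,"tz": -0.095,"ax": 0,"ay": 0,"az": 0,"hand": -0.5},
    {"tx": 0,"ty": 0,"tz": -0.13,"ax": 0,"ay": 0,"az": 0,"hand": -0.5},
    {"tx": -0.005,"ty": 0.01,"tz": -0.14,"ax": 0,"ay": 0,"az": 0,"hand": -0.5},
  ],
)

```text
clock: 23.08
ee_pos: [434.9, -258.0, 169.4]
ee_rot: [[-0.999, 0.054, 0.004], [0.054, 0.999, -0.002], [-0.004, -0.002, -1.0]]
ft_force: [0.2, -0.2, -1.2]
finger_gap: 41.4
finger_force: 31.0
```

Call:
drive_tool(
  deltas=[
    {"tx": -0.016,"ty": 0.032,"tz": 0,"ax": 0,"ay": 0,"az": 0,"hand": -0.5},
    {"tx": -0.038,"ty": 0.076,"tz": 0,"ax": 0,"ay": 0,"az": 3,"hand": -0.5},
    {"tx": -0.06,"ty": 0.12,"tz": 0,"ax": 0,"ay": 0,"az": 6,"hand": -0.5},
    {"tx": -0.082,"ty": 0.163,"tz": 0,"ax": 0,"ay": 0,"az": 9,"hand": -0.5},
    {"tx": -0.098,"ty": 0.196,"tz": 0,"ax": 0,"ay": 0,"az": 9,"hand": -0.5},
  ],
)

```text
clock: 23.7
ee_pos: [541.9, -64.0, 165.5]
ee_rot: [[-0.978, 0.207, -0.001], [0.207, 0.978, 0.0], [0.001, 0.0, -1.0]]
ft_force: [-0.3, -0.1, -0.7]
finger_gap: 41.5
finger_force: 30.9
```

Call:
drive_tool(
  deltas=[
    {"tx": -0.003,"ty": 0.018,"tz": 0,"ax": 0,"ay": 0,"az": 0,"hand": -0.5},
    {"tx": -0.003,"ty": 0.018,"tz": 0,"ax": 0,"ay": 0,"az": 0,"hand": -0.5},
    {"tx": -0.003,"ty": 0.018,"tz": 0,"ax": 0,"ay": 0,"az": 0,"hand": -0.5},
  ],
)

```text
clock: 24.08
ee_pos: [547.7, -50.1, 166.0]
ee_rot: [[-0.978, 0.209, -0.001], [0.209, 0.978, -0.0], [0.001, -0.001, -1.0]]
ft_force: [0.0, -0.5, -1.1]
finger_gap: 41.6
finger_force: 30.9
```

```bash
python3 - <<'E'
from h import *
s=telemetry.sense();D(553.5,-48.3,35.6,78,s); p,d=vision.snapshot('wrist')
h=cv2.cvtColor(p,cv2.COLOR_RGB2HSV)
cv2.imwrite('pics/w10.png',p[:,:,::-1])
print(pix('wrist',(553.5,-49.5,8),s))
E
```

```text
t 24.07 pos [547.7 -50.1 166. ] yaw 78.0 gap 41.6 ft [ 0.  -0.5 -1.1] q6 7
  tx -5.3 ty 3.0 tz 130.4 az -0.0
[324.4 191.4]
```

View pics/w10.png

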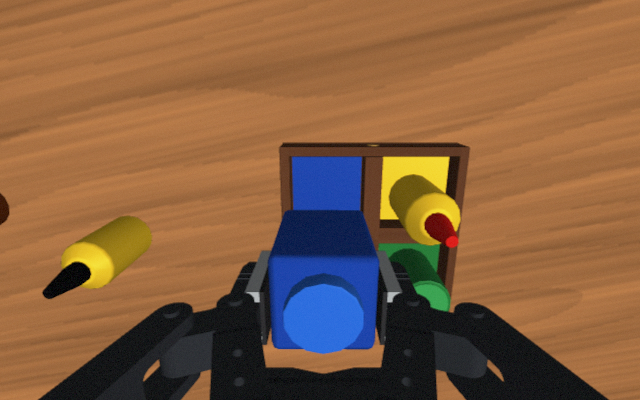

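The blue pad is centred at (327,192). I shift 3.5 mm sideways and 5 mm back, then lower.

Call:
drive_tool(
  deltas=[
    {"tx": -0.005,"ty": 0.0035,"tz": 0.02,"ax": 0,"ay": 0,"az": 0,"hand": -0.5},
    {"tx": -0.005,"ty": 0.0035,"tz": 0.05,"ax": 0,"ay": 0,"az": 0,"hand": -0.5},
    {"tx": -0.005,"ty": 0.0035,"tz": 0.08,"ax": 0,"ay": 0,"az": 0,"hand": -0.5},
    {"tx": -0.005,"ty": 0.0035,"tz": 0.1,"ax": 0,"ay": 0,"az": 0,"hand": -0.5},
    {"tx": -0.005,"ty": 0.0035,"tz": 0.11,"ax": 0,"ay": 0,"az": 0,"hand": -0.5},
  ],
)

```text
clock: 24.75
ee_pos: [552.9, -48.1, 55.2]
ee_rot: [[-0.978, 0.21, -0.002], [0.21, 0.978, -0.0], [0.002, -0.0, -1.0]]
ft_force: [-0.7, 0.4, -1.0]
finger_gap: 41.8
finger_force: 30.9
```

Call:
drive_tool(
  deltas=[
    {"tx": 0,"ty": 0,"tz": 0.01,"ax": 0,"ay": 0,"az": 0,"hand": -0.5},
    {"tx": 0,"ty": 0,"tz": 0.016,"ax": 0,"ay": 0,"az": 0,"hand": -0.5},
    {"tx": 0,"ty": 0,"tz": 0.019,"ax": 0,"ay": 0,"az": 0,"hand": -0.5},
    {"tx": 0,"ty": 0,"tz": 0.02,"ax": 0,"ay": 0,"az": 0,"hand": -0.5},
  ],
)

```text
clock: 25.25
ee_pos: [554.3, -47.1, 36.5]
ee_rot: [[-0.978, 0.208, 0.0], [0.208, 0.978, -0.0], [-0.0, 0.0, -1.0]]
ft_force: [0.0, 0.1, -0.3]
finger_gap: 41.8
finger_force: 30.9
```

Call:
drive_tool(
  deltas=[
    {"tx": 0,"ty": 0,"tz": 0.001,"ax": 0,"ay": 0,"az": 0,"hand": -0.5},
    {"tx": 0,"ty": 0,"tz": 0.0015,"ax": 0,"ay": 0,"az": 0,"hand": -0.5},
    {"tx": 0,"ty": 0,"tz": 0.002,"ax": 0,"ay": 0,"az": 0,"hand": -0.5},
  ],
)

```text
clock: 25.62
ee_pos: [554.5, -47.1, 35.6]
ee_rot: [[-0.978, 0.208, 0.001], [0.208, 0.978, -0.0], [-0.001, 0.0, -1.0]]
ft_force: [-4.3, 1.2, 13.0]
finger_gap: 41.8
finger_force: 32.5
```

Call:
drive_tool(
  deltas=[
    {"tx": 0,"ty": 0,"tz": -0.0015,"ax": 0,"ay": 0,"az": 0,"hand": 0.2},
    {"tx": 0,"ty": 0,"tz": -0.0015,"ax": 0,"ay": 0,"az": 0,"hand": 0.5},
    {"tx": 0,"ty": 0,"tz": -0.01,"ax": 0,"ay": 0,"az": 0,"hand": 0.5},
    {"tx": 0,"ty": 0,"tz": -0.04,"ax": 0,"ay": 0,"az": 0,"hand": 0.5},
    {"tx": 0,"ty": 0,"tz": -0.09,"ax": 0,"ay": 0,"az": 0,"hand": 0.5},
  ],
)

```text
clock: 26.25
ee_pos: [552.5, -47.0, 124.0]
ee_rot: [[-0.978, 0.208, -0.004], [0.208, 0.978, 0.0], [0.004, -0.0, -1.0]]
ft_force: [1.1, 0.0, -0.5]
finger_gap: 63.9
finger_force: 0.0
```

Call:
drive_tool(
  deltas=[
    {"tx": 0,"ty": 0,"tz": -0.05,"ax": 0,"ay": 0,"az": 0,"hand": 0.5},
    {"tx": 0,"ty": 0,"tz": -0.1,"ax": 0,"ay": 0,"az": 0,"hand": 0.5},
    {"tx": 0.05,"ty": 0,"tz": -0.13,"ax": 0,"ay": 0,"az": 0,"hand": 0.5},
    {"tx": 0.1,"ty": 0,"tz": -0.14,"ax": 0,"ay": 0,"az": 0,"hand": 0.5},
    {"tx": 0.1,"ty": 0,"tz": -0.14,"ax": 0,"ay": 0,"az": 0,"hand": 0.5},
  ],
)

```text
clock: 26.88
ee_pos: [454.2, -25.9, 266.1]
ee_rot: [[-0.978, 0.208, 0.002], [0.208, 0.978, -0.0], [-0.002, 0.0, -1.0]]
ft_force: [1.1, -1.0, -0.3]
finger_gap: 64.0
finger_force: 0.0
```

```bash
python3 - <<'E'
from h import *
p,d=vision.snapshot('side'); C=cloud('side',d)
for n,x,y in [('glue',572,27),('lac',629,-64),('tin',645,12),('case',554,-48)]:
    m=(np.hypot(C[...,0]-x,C[...,1]-y)<33)&(d>0)&(C[...,2]>38)&(C[...,2]<130); q=C[m]; print(n,m.sum(),q[:,2].max())
cv2.imwrite('pics/s_end.png',cv2.resize(p[100:330,200:500],None,fx=2.6,fy=2.6,interpolation=cv2.INTER_CUBIC)[:,:,::-1])
print(telemetry.sense()['ee_pos'])
E
```

```text
glue 267 115.50201356321065
lac 278 96.4593108799993
tin 228 75.1751776399069
case 293 77.73828694361805
[455.8 -26.1 265.6]
```

View pics/s_end.png

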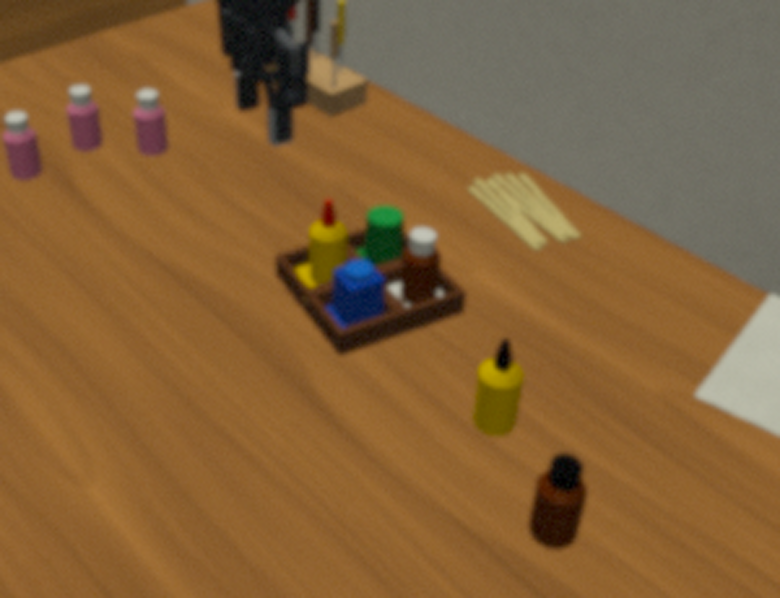

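All four stand upright in their own pockets: glue (328,250), tin (385,235), lacquer (421,265) and case (358,290). Both look-alikes and the three pink bottles are still standing, and the arm is clear. Handing in.

```bash
python3 -c "
from rig import sign_off
print(sign_off())"
```

```text
the job is handed in; nothing more can be done
None
```

The job is handed in at about 27 s of the 112 s allowed: glue, lacquer, tin and case each stand upright in their matching pockets, and both look-alikes and the pink bottles were left untouched.

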